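# Tuck a microfossil slide under the stage clips and hold it pressed flat

### The job

Pick up the framed microfossil slide from the bench, lay it on the round glass of the light base and slide its long edge in under both slackened stage clips, without lifting the clips, until it lies square to them and centred on the glass. Finish while still holding it there: keep the slide pressed flat on the glass with the fingers, firmly but with care for its cover glass, so that a colleague can tighten the clip screws. Leave the dish, vial and brush alone.

Things in the scene. Friction and masses are not known exactly. Their poses are not given: they have to be found in the camera images.
- slide: Microfossil slide: rigid plate, 28 mm along its x, 78 mm along y, 6 mm thick, 20-42 g; aluminium frame, pale card face, black round cavity in the middle, blank cream label at one end. Starts flat on the bench, left or right of the light base, turned up to 1.3 rad. Origin: centre of its underside, z up through its face. Either long edge and either end may go first.
- stage: Round glass, 120 mm across, on the fixed cream light base (240 along x, 220 along y, housing top 50 mm above the bench). Origin: centre of the glass's top face, 52 mm above the bench. x: level, towards the clip screws, away from the robot within 0.3 rad; y: level, along the row of the two clips; z up. The slide belongs centred here, its y along the stage's y.
- clip_left_tip (a point): Underside of the left (+y) clip at the bend of its tip: x 4, y 29, z 8 mm in the stage's frame at rest. Bent steel leaf 10 mm wide, 1.6 thick. From here a turned-up lip rises towards -x to z 14 at x -4; a flat foot at z 8 runs to x 14, then the leaf climbs to z 11 at x 26 and runs to its thumbscrew at x 78 (top z 26). The slide goes in from -x.
- clip_right_tip (a point): The same point of the right (-y) clip: x 4, y -29, z 8 mm in the stage's frame at rest; this clip is the same shape as the left one. Free space between the clips: 48 mm.
- clip_left (a joint): Lift of the left clip, rad: 0 at rest, growing as its tip is raised; 0.015 rad is 1 mm at the tip. Soft spring: about 0.3 N at the tip for each mm. At rest it does not press on the 6 mm slide lying on the glass (2 mm to spare).
- clip_right (a joint): The same for the right clip.
- dish: A covered clear petri dish, 92 mm across, 17 mm high, on the bench on the other side of the light base from the slide. Origin: centre of its underside. A bystander.
- vial: A small glass vial with a white cap, 26 mm across, 55 mm high, on the bench left of the light base. Origin: centre of its underside. A bystander.
- brush: A fine brush with a dark wooden handle, lying roughly along y on the bench right of the light base, 180 mm long, 8 mm thick. Origin: on the bench near the middle of its length. A bystander.
Things that resemble listed ones, but are neither listed nor needed, are in the scene too. There is more than one size of the slide; the one meant has the size given above.

How it is judged:
By the outcome, as a careful person would: the job done as asked, in the order asked, and still so for the second after the job is handed in, while the arm keeps its last pose, push and grip.
It also fails if it takes over 38 s, if anything falls off the work surface, if the arm or the gripper's body presses on something with over 40 N, if the wrist force passes 120 N, or if a joint passes its speed limit or range.

### The arm

A 6-joint arm with a two-finger parallel gripper is mounted at the origin on the work surface. World frame = base frame: x ahead of the robot, y to its left, z up, the work surface at z = 0. Lengths are in m, angles in rad, forces in N, time in s.
With the tool pointing down it reaches from about 0.425 to 0.95 m from the base axis. Payload 3.5 kg.
Tool frame: the origin (TCP) lies at the very end of the fingers, on their centre line; the grasp point (between the pads) lies 19 mm behind it; z points along the fingers, y is the line along which they close (so a half turn about z gives the same grasp; the last joint's range is limited). The gripper opens to 85 mm and grips with 20 to 120 N. Pads are 22 mm wide; open, the fingers measure 114 mm over their backs; the gripper's body (76 mm by 85 mm) begins 54 mm behind the grasp point. The pads swing forward as they close: fully open they stand 13 mm farther back than shut.
Start: joints at [-1.467, 0.286, 1.577, -0, 1.279, -0.15], TCP at [0.17, -0.653, 0.196] pointing down, gripper open.
Joint ranges: [-2.77, 2.77], [-0.9, 2.22], [0.21, 2.48], [-1.53, 4.67], [0.24, 2.81], [-2.84, 2.84]. Speed limits (rad/s): [2.79, 2.79, 3.14, 3.14, 3.14, 3.14].

### API

Orientations are given as a 3x3 rotation matrix whose columns are the frame's x, y, z axes.
In Python, from workcell import r gives the robot as it stands.
- The arm moves only by the tool servo_tool, never from a script. Its arguments are lists of equal length, an entry for each row: "gripper": the opening, from 0 (shut) to 1 (fully open); "dp": the shift along the tool's x, y, z in mm, a list of three; "twist": the turn, a rotation vector about the tool's x, y, z in degrees, a list of three. In form: {"gripper": [gripper, ...], "dp": [[dx, dy, dz], ...], "twist": [[wx, wy, wz], ...]}. A call has exactly 10 rows; each row is the pose to reach, as a shift and turn from the pose commanded when the call began, along the tool's axes at that moment; what a row does not reach only later rows make up. A row lasts 1/10 s, in which the tool goes at most 50 mm and 8.59 degrees, less where a joint would pass 70% of its speed; a pose out of reach is approached as far as the arm can. A call with a gripper value outside its range is refused whole. The fingers move at their own pace and stop on an object; "newtons" is the grip in N (left out, the last holds). Time passes only in rows, so rows that repeat a pose let the fingers close, or fill a call up. It gives the time, the measured TCP pose, the force, the opening and the grip force at its end, in the units of the state.
- r.get_state(): the state, without advancing time (a new reading comes with each control period).
- r.get_image(name): name is "side" or "top" or "wrist"; returns a dict with "img" (384x512x3 uint8, red, green, blue), "fx", "fy", "cx", "cy" (pixels), "k1" (the pictures are not rectified: a ray, as slopes to the right and down, at radius r is drawn at 1 + k1 r^2 times it, then the intrinsics apply), "camera_from_world" (4x4, takes a point from world to camera coordinates). Camera axes: x right, y up, looking along -z (the intrinsics and any distortion apply to the point x, -y, -z); pixel columns grow to the right and rows downward; lengths in m; the calibration is good to about 2 mm. A picture is of the moment at which its call begins. There is no depth.
- r.close_job(): hands the job in; it is judged then, once.
The state is a dict: "t": time; "joint_positions": joint angles; "dq": joint speeds; "joint_efforts": joint torques, N m; "position": TCP position; "eef_rot": TCP orientation; "wrist_force": force on the tool from outside, world axes, zero at the start; "moment": the same for the moment, N m; "finger_gap": opening from 0.0 (shut) to 1.0 (fully open); "finger_force": force on a finger pad.
Only numpy, scipy, OpenCV 4.12 (cv2) and the standard library are available. Lean on these libraries where they do the work, as an engineer would, in place of code of your own. Each camera call takes 0.05 s, during which the arm holds its last target. There are 200 camera calls.

## Working session

There is one attempt and no reset: what is moved stays moved. The work goes in short steps, Python scripts to look and compute and a tool call to move; the robot and the scene stay as the last step left them, time stands still between calls to the robot, and variables do not carry over. Pictures are saved under pics/ and viewed, at most 10 in all, crops included, and the job is handed in when it is done.

Besides the shell and the picture viewer there is one more tool, called after "Call:" in YAML: its name, and indented under it one key for each argument. servo_tool: Moves the arm, as the interface text tells. Its arguments: {"type":"object","properties":{"gripper":{"type":"array"},"dp":{"type":"array"},"twist":{"type":"array"},"newtons":{"type":"number"}},"required":["gripper","dp","twist"]}

```bash
mkdir -p pics; cat > h.py <<'E'
import numpy as np, cv2, json, pickle
from workcell import r
np.set_printoptions(precision=4,suppress=True)
def snap(n,f):
    d=r.get_image(n); pickle.dump(d,open(f'pics/{f}.pkl','wb')); cv2.imwrite(f'pics/{f}.png',d['img'][:,:,::-1]); return d
def load(f): return pickle.load(open(f'pics/{f}.pkl','rb'))
def und(d,px):
    K=np.array([[d['fx'],0,d['cx']],[0,d['fy'],d['cy']],[0,0,1.]])
    return cv2.undistortPoints(np.array(px,float).reshape(-1,1,2),K,np.array([d['k1'],0,0,0.])).reshape(-1,2)
def rays(d,px):
    u=und(d,px); T=np.array(d['camera_from_world']); R=T[:3,:3]; c=-R.T@T[:3,3]
    v=np.c_[u[:,0],-u[:,1],-np.ones(len(u))]@R
    return c,v/np.linalg.norm(v,axis=1)[:,None]
def atz(d,px,z):
    c,v=rays(d,px); return c+v*((z-c[2])/v[:,2])[:,None]
def tri(views):
    A=np.zeros((3,3));b=np.zeros(3);L=[]
    for d,p in views:
        c,v=rays(d,[p]); P=np.eye(3)-np.outer(v[0],v[0]); A+=P;b+=P@c;L.append((P,c))
    x=np.linalg.solve(A,b); return x,[np.linalg.norm(P@(x-c)) for P,c in L]
def proj(d,X):
    X=np.atleast_2d(X);T=np.array(d['camera_from_world']); p=X@T[:3,:3].T+T[:3,3]
    u=p[:,0]/-p[:,2]; v=-p[:,1]/-p[:,2]; s=1+d['k1']*(u*u+v*v)
    return np.c_[u*s*d['fx']+d['cx'],v*s*d['fy']+d['cy']]
E
python3 - <<'E'
from h import *
a=[snap(n,n+'0') for n in('top','side','wrist')]
for d in a: T=d['camera_from_world'];print(d['fx'],d['k1'],-T[:3,:3].T@T[:3,3])
cv2.imwrite('pics/ts.png',cv2.resize(np.vstack([a[0]['img'],a[1]['img']])[:,:,::-1],None,fx=.78,fy=.78))
print(r.get_state())
E
```

```text
349.2865090000607 -0.06339418829430532 [ 0.406  -0.0079  0.945 ]
357.80687056537244 -0.09046096942543125 [0.3178 0.657  0.5619]
267.3582468953478 -0.03851449145542821 [ 0.2524 -0.6307  0.3732]
{'t': 0.15, 'joint_positions': array([-1.467 ,  0.287 ,  1.5778,  0.    ,  1.2786, -0.15  ]), 'dq': array([ 0.0017, -0.0028, -0.0043,  0.0014,  0.0012, -0.0009]), 'joint_efforts': array([  0.0023, -40.6605, -29.3142,  -0.    ,   0.0039,   0.    ]), 'position': array([ 0.1695, -0.6528,  0.1946]), 'eef_rot': array([[ 0.968 ,  0.2511, -0.0001],
       [ 0.2511, -0.968 ,  0.0018],
       [ 0.0003, -0.0018, -1.    ]]), 'wrist_force': array([ 0.7864, -0.1989, -0.0301]), 'moment': array([-0.0351,  0.0487,  0.0273]), 'finger_force': 0.0, 'finger_gap': 1.0024106236085368}
```

View pics/top0.png

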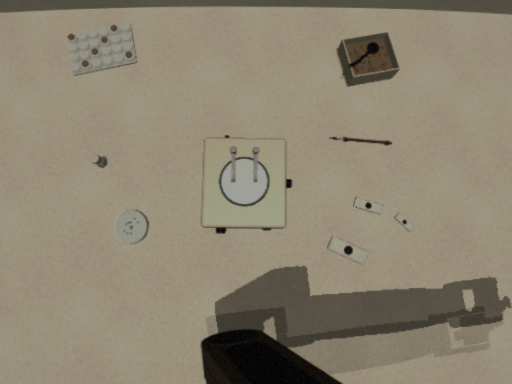

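View pics/side0.png

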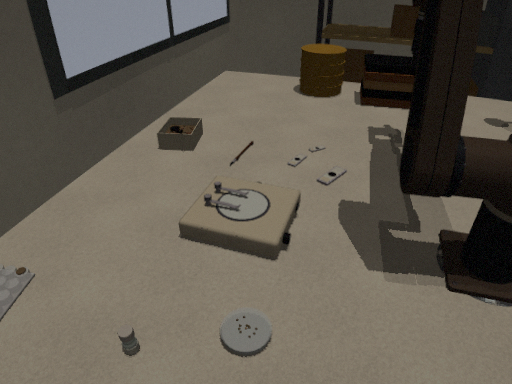

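Top view: three slides, at (368,205), (404,222) and (347,249). The clips are at (234,165) and (256,165), and the glass centre is near (244,181). At about 370 px/m, the one near (368,205), about 28 px long, fits 78 mm. The others look like about 55 mm and 105 mm. I'll measure them and check a crop.

```bash
python3 - <<'E'
from h import *
d=load('top0'); g=d['img']
crop=g[185:275,315:425]; big=cv2.resize(crop,None,fx=7,fy=6.5,interpolation=cv2.INTER_CUBIC)
cv2.imwrite('pics/crop1.png',cv2.resize(crop,None,fx=6,fy=6,interpolation=cv2.INTER_CUBIC)[:,:,::-1])
s=6; up=cv2.resize(crop,None,fx=s,fy=s,interpolation=cv2.INTER_CUBIC).astype(float)
bg=np.median(up.reshape(-1,3),axis=0); print(bg)
m=(np.abs(up-bg).max(2)>22).astype(np.uint8)
m=cv2.morphologyEx(m,cv2.MORPH_CLOSE,np.ones((7,7)))
cs,_=cv2.findContours(m,cv2.RETR_EXTERNAL,cv2.CHAIN_APPROX_NONE)
for c in cs:
    if cv2.contourArea(c)<1500: continue
    b=cv2.boxPoints(cv2.minAreaRect(c)); px=(b+.5)/s-.5+[315,185]
    P=atz(d,px,0.006); e=[np.linalg.norm(P[i]-P[(i+1)%4]) for i in range(2)]
    i=int(np.argmax(e)); v=P[(i+1)%4]-P[i]
    print(px.mean(0),P.mean(0),e,'axis',np.degrees(np.arctan2(v[1],v[0])))
E
```

```text
[155. 145. 124.]
[347.9167 250.    ] [ 0.3868 -0.2755  0.006 ] [np.float64(0.025446587640140336), np.float64(0.026928051209518678)] axis 176.8403617199139
[403.204  221.9495] [ 0.459 -0.434  0.006] [np.float64(0.021388724579493434), np.float64(0.05838760153250906)] axis -134.66695470002858
[366.9684 206.0154] [ 0.5044 -0.3352  0.006 ] [np.float64(0.027245979688464397), np.float64(0.04460951569451002)] axis -107.3576298019416
```

View pics/crop1.png

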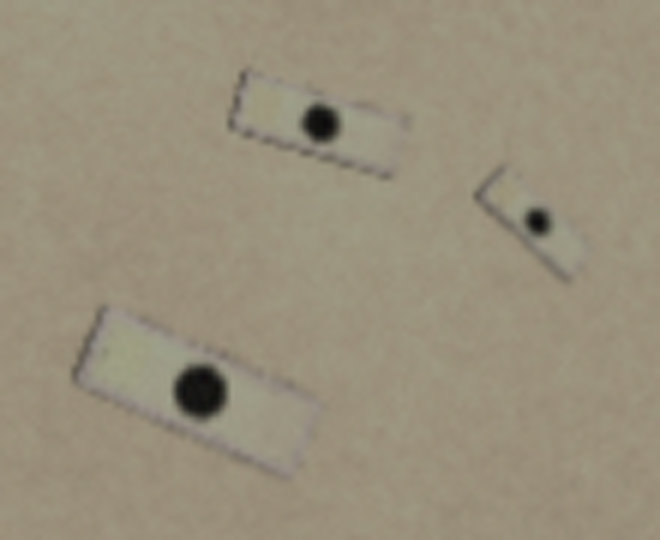

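The crop confirms the middle slide at top pixel (368,205): its corners give about 28.6 px, roughly 77 mm. The small one at (404,222) is about 58 mm and the big one at (347,249) about 105 mm. Next I'll triangulate it and the stage using the side view, then move the wrist camera above them.

```bash
python3 - <<'E'
from h import *
t=load('top0');s=load('side0')
c=(np.array([[245,70],[410,118],[392,178],[230,128]])+.5)/6-.5+[315,185]
P=atz(t,c,.006);print(P,P.mean(0),np.linalg.norm(np.diff(P,axis=0),axis=1))
def dark(d,x0,x1,y0,y1):
    g=255-d['img'][y0:y1,x0:x1].mean(2); g=np.clip(g-195,0,None); M=cv2.moments(g); return np.array([M['m10']/M['m00']+x0,M['m01']/M['m00']+y0])
a=dark(t,362,374,200,212);b=dark(s,290,306,154,166);print(a,b,tri([(t,a),(s,b)]))
# glass: 
x=tri([(t,(244.5,181.5)),(s,(243.5,205))]);print('glass',x)
print('clips top', atz(t,[(234,181),(256,181),(234,150),(256,150)],.062))
im=np.hstack([cv2.resize(t['img'][125:240,190:300],(400,418),interpolation=2),cv2.resize(s['img'][165:265,170:310],(400,286),interpolation=2) if 0 else cv2.resize(s['img'][165:265,175:271],(400,418),interpolation=2)])
w=load('wrist0');print(w['camera_from_world'])
st=r.get_state();R=st['eef_rot'];Pt=st['position']
T=w['camera_from_world'];print('cam in tool',R.T@(-T[:3,:3].T@T[:3,3]-Pt), R.T@T[:3,:3].T)
E
```

```text
[[ 0.5318 -0.3045  0.006 ]
 [ 0.5086 -0.3803  0.006 ]
 [ 0.4812 -0.3699  0.006 ]
 [ 0.5052 -0.2959  0.006 ]] [ 0.5067 -0.3377  0.006 ] [0.0793 0.0293 0.0777]
[367.9705 205.0773] [296.5117 158.8228] (array([ 0.5063, -0.3388,  0.0043]), [np.float64(0.0008350392421710513), np.float64(0.0008350392421710371)])
glass (array([ 0.567 , -0.0013,  0.0449]), [np.float64(0.001950188188888386), np.float64(0.001950188188888395)])
clips top [[ 0.5675  0.026   0.062 ]
 [ 0.5669 -0.0305  0.062 ]
 [ 0.6497  0.0257  0.062 ]
 [ 0.6492 -0.0317  0.062 ]]
[[ 0.2513 -0.9679 -0.0022 -0.6731]
 [ 0.9149  0.2382 -0.326   0.0411]
 [ 0.3161  0.08    0.9454 -0.3821]
 [ 0.      0.      0.      1.    ]]
cam in tool [ 0.0858 -0.0009 -0.1786] [[ 0.0002  0.9453  0.3263]
 [ 1.     -0.0003  0.0003]
 [ 0.0004  0.3263 -0.9453]]
```

Call:
servo_tool:
  gripper: [0.5,0.5,0.5,0.5,0.5,0.5,0.5,0.5,0.5,0.5]
  dp:
    - [40,-22,5]
    - [81,-44,12]
    - [121,-66,20]
    - [162,-88,28]
    - [202,-110,36]
    - [243,-132,45]
    - [283,-154,53]
    - [324,-176,60]
    - [364,-198,68]
    - [405,-220,75]
  twist:
    - [0,0,-6]
    - [0,0,-12]
    - [0,0,-18]
    - [0,0,-24]
    - [0,0,-30]
    - [0,0,-36]
    - [0,0,-42]
    - [0,0,-48]
    - [0,0,-54]
    - [0,0,-58]
  newtons: 30

```text
t: 1.15
position: [0.5072, -0.337, 0.12]
eef_rot: [[0.297, 0.955, -0.0], [0.955, -0.297, 0.0], [0.0, -0.001, -1.0]]
wrist_force: [0.5, 1.4, 0.1]
finger_gap: 0.5
finger_force: 0.0
```

```bash
python3 - <<'E'
from h import *
d=snap('wrist','w1'); s=r.get_state();print(s['t'],s['position'],s['eef_rot'],s['finger_gap'],s['wrist_force'],s['joint_positions'])
p=proj(d,[[.5063,-.3388,.006]]);print(p)
cv2.imwrite('pics/w1b.png',cv2.resize(d['img'],(768,576),interpolation=2)[:,:,::-1])
E
```

```text
1.2 [ 0.5109 -0.3314  0.1186] [[ 0.2913  0.9566  0.0014]
 [ 0.9566 -0.2913  0.0052]
 [ 0.0054 -0.0002 -1.    ]] 0.5007501101872472 [0.7796 3.6267 0.0748] [-0.7442  0.217   1.8072  0.0053  1.1199 -0.4509]
[[255.0802 179.8005]]
```

View pics/w1b.png

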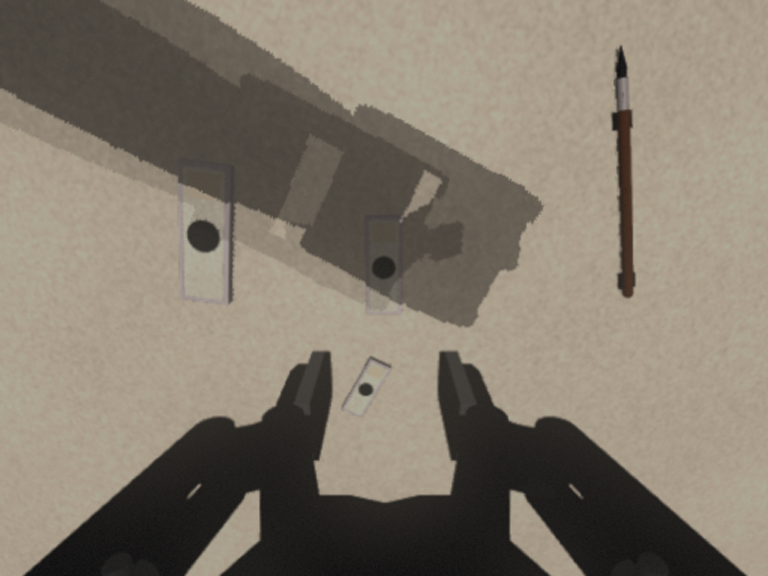

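Wrist view: the target slide lies upright in the image at (383,267), in the 2x scaled picture between the fingers. The arm was still settling, so I'll go lower, let it settle and measure.

Call:
servo_tool:
  gripper: [0.48,0.48,0.48,0.48,0.48,0.48,0.48,0.48,0.48,0.48]
  dp:
    - [0,0,10]
    - [0,0,20]
    - [0,0,30]
    - [0,0,38]
    - [0,0,40]
    - [0,0,40]
    - [0,0,40]
    - [0,0,40]
    - [0,0,40]
    - [0,0,40]
  twist:
    - [0,0,0]
    - [0,0,0]
    - [0,0,0]
    - [0,0,0]
    - [0,0,0]
    - [0,0,0]
    - [0,0,0]
    - [0,0,0]
    - [0,0,0]
    - [0,0,0]

```text
t: 2.2
position: [0.5065, -0.3388, 0.081]
eef_rot: [[0.3, 0.954, 0.0], [0.954, -0.3, -0.0], [-0.0, 0.001, -1.0]]
wrist_force: [-0.1, 0.0, 0.6]
finger_gap: 0.477
finger_force: 0.0
```

```bash
python3 - <<'E'
from h import *
d=snap('wrist','w2'); s=r.get_state();print(s['t'],s['position'],s['eef_rot'],s['finger_gap'],s['wrist_force'])
p=proj(d,[[.5063,-.3388,.006]]);print(p)
x,y=map(int,p[0]);x0,y0=x-60,y-60
c=d['img'][y0:y0+120,x0:x0+120]
print(x0,y0); c=cv2.resize(c,None,fx=5,fy=5,interpolation=2).astype(float)
c=np.clip(c*1.6,0,255);cv2.imwrite('pics/w2b.png',c[:,:,::-1])
E
```

```text
2.25 [ 0.5064 -0.3388  0.0809] [[ 0.2999  0.954   0.0004]
 [ 0.954  -0.2999 -0.0004]
 [-0.0002  0.0005 -1.    ]] 0.47931226343262445 [0.4989 0.0771 0.6422]
[[254.9561 189.0942]]
194 129[ WARN:0@0.616] global loadsave.cpp:1063 imwrite_ Unsupported depth image for selected encoder is fallbacked to CV_8U.
```

View pics/w2b.png

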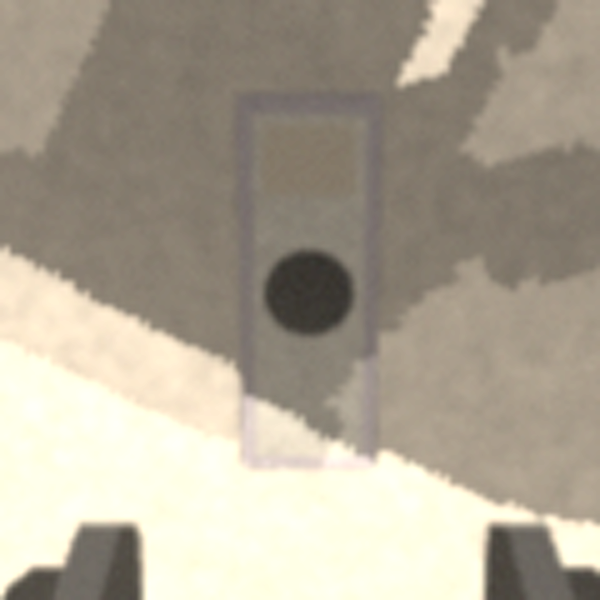

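```bash
python3 - <<'E'
from h import *
d=load('w2')
c=(np.array([[235,92],[383,94],[379,466],[242,467],[308,292]])+.5)/5-.5+[194,129]
P=atz(d,c,.006);print(P);C=P[:4].mean(0);print(C,np.linalg.norm(np.diff(P[:4],axis=0),axis=1))
ax=(P[0]+P[1]-P[2]-P[3]);a=np.degrees(np.arctan2(ax[1],ax[0]));print('axis',a)
t=load('top0');sd=load('side0');print('tri',tri([(d,c[4]),(t,(367.97,205.08)),(sd,(296.51,158.82))]))
R=np.array([[.3,.954,0],[.954,-.3,0],[0,0,-1]]);print('tool yaw',np.degrees(np.arctan2(R[1,0],R[0,0])))
print('dp',R.T@(np.array([*((C+P[4])/2)[:2],0])-[.5065,-.3388,.081])*1e3)
E
```

```text
[[ 0.506  -0.2944  0.006 ]
 [ 0.5328 -0.3032  0.006 ]
 [ 0.5098 -0.3778  0.006 ]
 [ 0.4824 -0.3694  0.006 ]
 [ 0.5072 -0.3368  0.006 ]]
[ 0.5078 -0.3362  0.006 ] [0.0282 0.0781 0.0287]
axis 72.73224034662015
tri (array([ 0.5065, -0.338 ,  0.0046]), [np.float64(0.0009718919894566922), np.float64(0.0007827631313778258), np.float64(0.00116775323863855)])
tool yaw 72.54344186633313
dp [ 2.5031  0.2347 81.    ]
```

Call:
servo_tool:
  gripper: [0.48,0.48,0.48,0.48,0.48,0.48,0.48,0.48,0.48,0.48]
  dp:
    - [1,0,10]
    - [2,0,22]
    - [2.5,0,35]
    - [2.5,0,48]
    - [2.5,0,60]
    - [2.5,0,69]
    - [2.5,0,75]
    - [2.5,0,78]
    - [2.5,0,80]
    - [2.5,0,80]
  twist:
    - [0,0,0]
    - [0,0,0]
    - [0,0,0]
    - [0,0,0]
    - [0,0,0]
    - [0,0,0]
    - [0,0,0]
    - [0,0,0]
    - [0,0,0]
    - [0,0,0]

```text
t: 3.25
position: [0.5072, -0.3365, 0.0008]
eef_rot: [[0.3, 0.954, 0.0], [0.954, -0.3, -0.0], [-0.0, 0.0, -1.0]]
wrist_force: [-0.1, 0.1, 0.4]
finger_gap: 0.477
finger_force: 0.0
```

Call:
servo_tool:
  gripper: [0.44,0.4,0.36,0.33,0.3,0.27,0.25,0.25,0.25,0.25]
  dp:
    - [0,0,0]
    - [0,0,0]
    - [0,0,0]
    - [0,0,0]
    - [0,0,0]
    - [0,0,0]
    - [0,0,0]
    - [0,0,0]
    - [0,0,0]
    - [0,0,0]
  twist:
    - [0,0,0]
    - [0,0,0]
    - [0,0,0]
    - [0,0,0]
    - [0,0,0]
    - [0,0,0]
    - [0,0,0]
    - [0,0,0]
    - [0,0,0]
    - [0,0,0]
  newtons: 30

```text
t: 4.25
position: [0.5071, -0.3363, 0.0006]
eef_rot: [[0.3, 0.954, 0.0], [0.954, -0.3, 0.0], [0.0, 0.0, -1.0]]
wrist_force: [0.3, 0.1, -0.8]
finger_gap: 0.245
finger_force: 0.0
```

```bash
python3 - <<'E'
from h import *
d=snap('wrist','w3'); 
cv2.imwrite('pics/w3b.png',np.clip(cv2.resize(d['img'][150:350,140:372],None,fx=3,fy=3,interpolation=2)*1.5,0,255).astype(np.uint8)[:,:,::-1])
E
```

```text
(no output)
```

View pics/w3b.png

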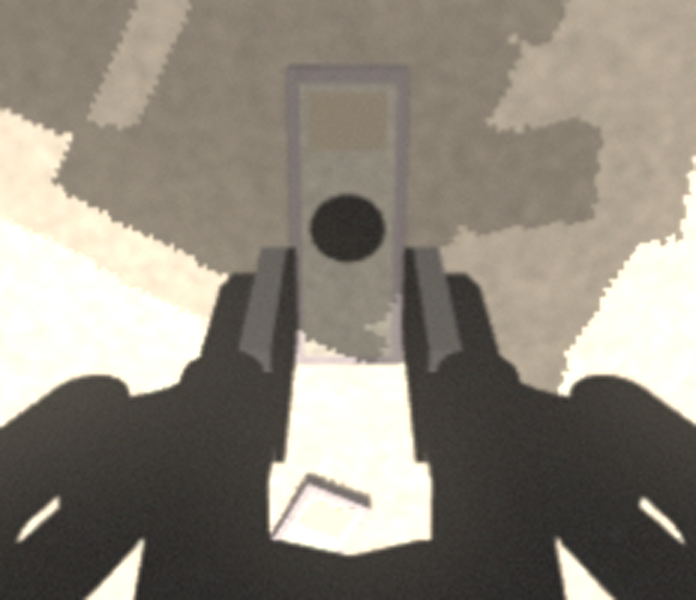

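The wrist view shows the pads flanking the slide just beyond the cavity, near (292,300) and (405,300), and almost touching its long edges. I'll close further and see where they stop.

Call:
servo_tool:
  gripper: [0.23,0.21,0.19,0.17,0.15,0.15,0.15,0.15,0.15,0.15]
  dp:
    - [0,0,0]
    - [0,0,0]
    - [0,0,0]
    - [0,0,0]
    - [0,0,0]
    - [0,0,0]
    - [0,0,0]
    - [0,0,0]
    - [0,0,0]
    - [0,0,0]
  twist:
    - [0,0,0]
    - [0,0,0]
    - [0,0,0]
    - [0,0,0]
    - [0,0,0]
    - [0,0,0]
    - [0,0,0]
    - [0,0,0]
    - [0,0,0]
    - [0,0,0]
  newtons: 30

```text
t: 5.3
position: [0.5071, -0.3363, 0.0006]
eef_rot: [[0.3, 0.954, 0.0], [0.954, -0.3, -0.0], [-0.0, 0.0, -1.0]]
wrist_force: [0.3, -0.4, 0.6]
finger_gap: 0.147
finger_force: 0.0
```

```bash
python3 - <<'E'
from h import *
d=snap('wrist','w4'); 
s=r.get_state();print(s['finger_gap'],s['finger_force'],s['wrist_force'],s['position'])
cv2.imwrite('pics/w4b.png',np.clip(cv2.resize(d['img'][150:350,140:372],None,fx=3,fy=3,interpolation=2)*1.5,0,255).astype(np.uint8)[:,:,::-1])
E
```

```text
0.14842204182746652 0.0 [ 0.3232  0.4591 -0.0296] [ 0.507  -0.3363  0.0006]
```

View pics/w4b.png

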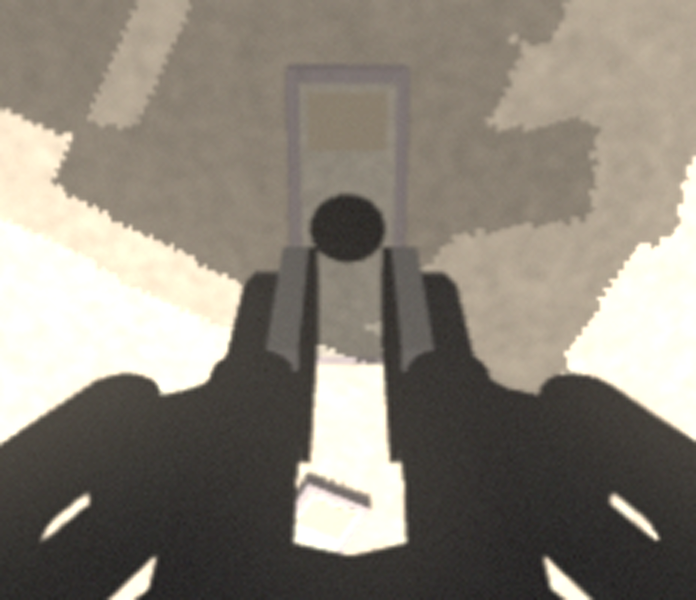

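The slide hasn't moved, and the pads (inner edges 317 and 385, tips at row 248) look to be several cm above it even though the reported TCP z is 0. I'll check where the fingertips really are, using the geometry and a side view.

```bash
python3 - <<'E'
from h import *
d=load('w4'); s=r.get_state(); R=s['eef_rot'];p=s['position']
for z in (0,-.01,-.019,-.03,-.04,-.05):
    q=proj(d,[p+R@[.011,y,z] for y in(-.00625,.00625)]); print(z,((q-[140,150])*3).round(0).tolist())
sd=snap('side','s1')
o=proj(sd,p[None])[0]; print('TCP side',o)
x,y=map(int,o);x0,y0=x-50,y-60
c=cv2.resize(sd['img'][y0:y0+90,x0:x0+100],None,fx=6,fy=6,interpolation=2)
for z,col in((0,(255,0,0)),(-.02,(0,255,0)),(-.04,(0,0,255))):
    for yy in (-.006,.006):
        u=(proj(sd,(p+R@[0,yy,z])[None])[0]-[x0,y0]+.5)*6
        cv2.drawMarker(c,tuple(int(v) for v in u),col,0,12,1)
cv2.imwrite('pics/s1b.png',np.clip(c*1.6,0,255).astype(np.uint8)[:,:,::-1])
E
```

```text
0 [[319.0, 174.0], [371.0, 174.0]]
-0.01 [[317.0, 191.0], [372.0, 191.0]]
-0.019 [[316.0, 207.0], [373.0, 207.0]]
-0.03 [[314.0, 230.0], [374.0, 230.0]]
-0.04 [[312.0, 253.0], [376.0, 253.0]]
-0.05 [[309.0, 280.0], [378.0, 280.0]]
TCP side [295.7799 160.1162]
```

View pics/s1b.png

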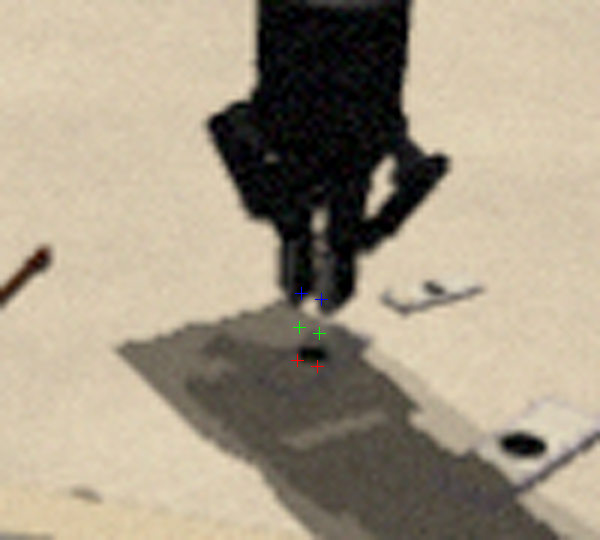

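The side and wrist views agree that the real fingertips are about 38 mm behind the reported TCP: side tips at (298,303) and (333,305), next to the marks for 40 mm. I'll open and go down in steps, watching for contact.

Call:
servo_tool:
  gripper: [0.42,0.42,0.42,0.42,0.42,0.42,0.42,0.42,0.42,0.42]
  dp:
    - [0,0,0]
    - [0,0,0]
    - [0,0,0]
    - [0,0,4]
    - [0,0,10]
    - [0,0,18]
    - [0,0,25]
    - [0,0,29]
    - [0,0,30]
    - [0,0,30]
  twist:
    - [0,0,0]
    - [0,0,0]
    - [0,0,0]
    - [0,0,0]
    - [0,0,0]
    - [0,0,0]
    - [0,0,0]
    - [0,0,0]
    - [0,0,0]
    - [0,0,0]

```text
t: 6.4
position: [0.507, -0.3362, -0.0297]
eef_rot: [[0.3, 0.954, -0.0], [0.954, -0.3, 0.0], [0.0, -0.0, -1.0]]
wrist_force: [-0.2, 0.8, 1.2]
finger_gap: 0.421
finger_force: 0.0
```

Call:
servo_tool:
  gripper: [0.42,0.42,0.42,0.42,0.42,0.42,0.42,0.42,0.42,0.42]
  dp:
    - [0,0,0.5]
    - [0,0,1]
    - [0,0,1.5]
    - [0,0,2]
    - [0,0,2.5]
    - [0,0,3]
    - [0,0,3.5]
    - [0,0,4]
    - [0,0,4]
    - [0,0,4]
  twist:
    - [0,0,0]
    - [0,0,0]
    - [0,0,0]
    - [0,0,0]
    - [0,0,0]
    - [0,0,0]
    - [0,0,0]
    - [0,0,0]
    - [0,0,0]
    - [0,0,0]

```text
t: 7.4
position: [0.5071, -0.3363, -0.0334]
eef_rot: [[0.3, 0.954, -0.0], [0.954, -0.3, -0.0], [-0.0, -0.0, -1.0]]
wrist_force: [0.3, -0.5, 0.5]
finger_gap: 0.416
finger_force: 0.0
```

Call:
servo_tool:
  gripper: [0.42,0.42,0.42,0.42,0.42,0.42,0.42,0.42,0.42,0.42]
  dp:
    - [0,0,0.5]
    - [0,0,1]
    - [0,0,1.5]
    - [0,0,2]
    - [0,0,2.5]
    - [0,0,3]
    - [0,0,3.5]
    - [0,0,4]
    - [0,0,4]
    - [0,0,4]
  twist:
    - [0,0,0]
    - [0,0,0]
    - [0,0,0]
    - [0,0,0]
    - [0,0,0]
    - [0,0,0]
    - [0,0,0]
    - [0,0,0]
    - [0,0,0]
    - [0,0,0]

```text
t: 8.4
position: [0.5071, -0.3364, -0.0366]
eef_rot: [[0.3, 0.954, -0.0], [0.954, -0.3, 0.0], [0.0, -0.0, -1.0]]
wrist_force: [-2.7, 0.8, 5.3]
finger_gap: 0.419
finger_force: 2.6
```

Call:
servo_tool:
  gripper: [0.42,0.42,0.42,0.37,0.34,0.31,0.28,0.26,0.26,0.26]
  dp:
    - [0,0,-1.5]
    - [0,0,-3]
    - [0,0,-3]
    - [0,0,-3]
    - [0,0,-3]
    - [0,0,-3]
    - [0,0,-3]
    - [0,0,-3]
    - [0,0,-3]
    - [0,0,-3]
  twist:
    - [0,0,0]
    - [0,0,0]
    - [0,0,0]
    - [0,0,0]
    - [0,0,0]
    - [0,0,0]
    - [0,0,0]
    - [0,0,0]
    - [0,0,0]
    - [0,0,0]
  newtons: 35

```text
t: 9.4
position: [0.5071, -0.3364, -0.0344]
eef_rot: [[0.3, 0.954, 0.0], [0.954, -0.3, -0.0], [-0.0, 0.0, -1.0]]
wrist_force: [0.3, -0.4, 0.3]
finger_gap: 0.314
finger_force: 34.5
```

Call:
servo_tool:
  gripper: [0.26,0.26,0.26,0.26,0.26,0.26,0.26,0.26,0.26,0.26]
  dp:
    - [0,0,-5]
    - [0,0,-18]
    - [0,0,-40]
    - [12,-1,-70]
    - [40,-4,-95]
    - [80,-8,-115]
    - [120,-12,-128]
    - [160,-16,-134]
    - [200,-20,-134]
    - [230,-23,-134]
  twist:
    - [0,0,0]
    - [0,0,0]
    - [0,0,0]
    - [0,0,-1]
    - [0,0,-3]
    - [0,0,-6]
    - [0,0,-9]
    - [0,0,-12]
    - [0,0,-15]
    - [0,0,-17]
  newtons: 35

```text
t: 10.4
position: [0.5547, -0.1079, 0.1014]
eef_rot: [[0.005, 1.0, 0.002], [1.0, -0.005, -0.0], [-0.0, 0.002, -1.0]]
wrist_force: [0.0, -0.5, -0.9]
finger_gap: 0.312
finger_force: 34.5
```

Call:
servo_tool:
  gripper: [0.26,0.26,0.26,0.26,0.26,0.26,0.26,0.26,0.26,0.26]
  dp:
    - [15,3,0]
    - [25,5,0]
    - [30,6,0]
    - [30,6,0]
    - [30,6,0]
    - [30,6,0]
    - [30,6,0]
    - [30,6,0]
    - [30,6,0]
    - [30,6,0]
  twist:
    - [0,0,0]
    - [0,0,0]
    - [0,0,0]
    - [0,0,0]
    - [0,0,0]
    - [0,0,0]
    - [0,0,0]
    - [0,0,0]
    - [0,0,0]
    - [0,0,0]

```text
t: 11.4
position: [0.5603, -0.0802, 0.0996]
eef_rot: [[0.008, 1.0, -0.0], [1.0, -0.008, 0.0], [0.0, -0.0, -1.0]]
wrist_force: [-0.1, 0.1, -1.1]
finger_gap: 0.31
finger_force: 34.5
```

```bash
python3 - <<'E'
from h import *
d=snap('wrist','w5'); s=r.get_state();print(s['t'],s['position'],s['eef_rot'],s['finger_gap'],s['finger_force'])
cv2.imwrite('pics/w5b.png',cv2.resize(np.clip(d['img']*1.3,0,255).astype(np.uint8),(800,600),interpolation=2)[:,:,::-1])
E
```

```text
11.45 [ 0.5603 -0.0801  0.0996] [[ 0.0081  1.     -0.    ]
 [ 1.     -0.0081 -0.    ]
 [-0.     -0.     -1.    ]] 0.3123946682582427 34.494972825050354
```

View pics/w5b.png

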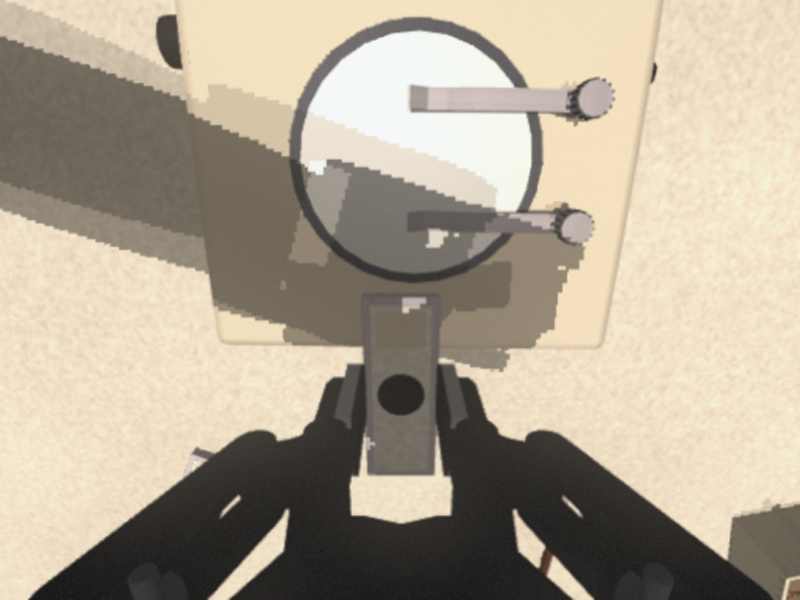

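Wrist view (800 px wide): the glass ring is centred near (416,149). The lip ends are at (410,98) and (408,222), and the screw heads at (597,97) and (577,226). The slide is held square, with corners (362,295), (439,293), (435,475) and (367,475).

```bash
python3 - <<'E'
from h import *
d=load('w5');t=load('top0');sd=load('side0');k=.64
g=lambda L:(np.array(L,float)+.5)*k-.5
def yaw(a,b): v=a-b; return np.degrees(np.arctan2(-v[0],v[1]))
# ring boundaries: pick points round outer edge
# automatic: for radial search along 72 directions, max gradient from dark ring to outside
im=d['img'].astype(float).mean(2)
def ring(d,im,C0,z,rin,rout):
    out=[]
    for a in np.arange(0,360,3):
        u=np.array([np.cos(np.radians(a)),np.sin(np.radians(a)),0])
        rr=np.arange(rin,rout,.0003); X=np.array([*C0,z])+rr[:,None]*u
        q=proj(d,X).astype(np.float32)
        v=cv2.remap(im.astype(np.float32),q[:,0].reshape(-1,1),q[:,1].reshape(-1,1),1).ravel()
        i=int(np.argmin(v)); 
        if v[i]<70 and v.max()-v[i]>30: out.append([*(X[i,:2])])
    P=np.array(out); A=np.c_[2*P,np.ones(len(P))]; 
    for _ in range(4):
        s=np.linalg.lstsq(A,(P**2).sum(1),rcond=None)[0]; R=np.sqrt(s[2]+s[0]**2+s[1]**2)
        e=np.abs(np.linalg.norm(P-s[:2],axis=1)-R); m=e<max(.001,np.median(e)*2.5); P,A=P[m],A[m]
    return s[:2],R,len(P)
print('ring wrist',ring(d,im,[.567,-.001],.052,.050,.070))
print('ring top',ring(t,t['img'].astype(float).mean(2),[.567,-.001],.052,.050,.070))
L=atz(d,g([[410,98],[408,222]]),.0665);print('lips',L,yaw(L[0],L[1]))
S=atz(d,g([[597,97],[577,226]]),.077);print('screws',S,yaw(S[0],S[1]))
print('screw tri',tri([(d,g([597,97])),(t,(234,150))]),tri([(d,g([577,226])),(t,(256,150))]))
for i in (0,1): v=S[i]-L[i]; print('clip dir',np.degrees(np.arctan2(v[1],v[0])), np.linalg.norm(v))
c=g([[362,295],[439,293],[435,475],[367,475]]);P=atz(d,c,.14);print('slide',P.mean(0),np.linalg.norm(np.diff(P,axis=0),axis=1),'yaw',yaw(P[0]+P[1],P[2]+P[3]))
print('cav',atz(d,g([[401,395]]),.14))
H=atz(d,g([[220,345],[602,348]]),.05);print('housing edge',np.degrees(np.arctan2(*(H[1]-H[0])[1::-1])),H)
E
```

```text
ring wrist (array([0.5695, 0.0014]), np.float64(0.06242410457166382), 40)
ring top (array([0.5696, 0.0005]), np.float64(0.06281130695821291), 73)
lips [[ 0.5669  0.0305  0.0665]
 [ 0.5659 -0.0271  0.0665]] -1.0711362796174675
screws [[ 0.6498  0.0297  0.077 ]
 [ 0.6477 -0.0278  0.077 ]] -2.1208134631421633
screw tri (array([0.6358, 0.0247, 0.1105]), [np.float64(0.0010297622321923984), np.float64(0.0010297622321926761)]) (array([ 0.6475, -0.0298,  0.0736]), [np.float64(0.0021625013751756087), np.float64(0.002162501375175674)])
clip dir -0.5242166057370816 0.0835361202087692
clip dir -0.511615303214138 0.08249101219345675
slide [ 0.5617 -0.0803  0.14  ] [0.0269 0.0794 0.0282] yaw -0.2982658245236419
cav [[ 0.5618 -0.0815  0.14  ]]
housing edge -0.9805775680474834 [[ 0.452  -0.1026  0.05  ]
 [ 0.6843 -0.1065  0.05  ]]
```

Call:
servo_tool:
  gripper: [0.26,0.26,0.26,0.26,0.26,0.26,0.26,0.26,0.26,0.26]
  dp:
    - [10,-3,0]
    - [25,-7,0]
    - [45,-11,0]
    - [63,-15,0]
    - [76,-17,5]
    - [82.5,-17.7,15]
    - [82.5,-17.7,29]
    - [82.5,-17.7,40]
    - [82.5,-17.7,45]
    - [82.5,-17.7,45]
  twist:
    - [0,0,0.5]
    - [0,0,0.5]
    - [0,0,0.5]
    - [0,0,0.5]
    - [0,0,0.5]
    - [0,0,0.5]
    - [0,0,0.5]
    - [0,0,0.5]
    - [0,0,0.5]
    - [0,0,0.5]

```text
t: 12.45
position: [0.5423, 0.0022, 0.0529]
eef_rot: [[0.018, 1.0, -0.003], [1.0, -0.018, 0.001], [0.0, -0.003, -1.0]]
wrist_force: [-0.1, -0.5, 0.1]
finger_gap: 0.31
finger_force: 34.5
```

Call:
servo_tool:
  gripper: [0.26,0.26,0.26,0.26,0.26,0.26,0.26,0.26,0.26,0.26]
  dp:
    - [0,0,5]
    - [0,0,13]
    - [0,0,22]
    - [0,0,29]
    - [0,0,33]
    - [0,0,34.5]
    - [0,0,35]
    - [0,0,35]
    - [0,0,35]
    - [0,0,35]
  twist:
    - [0,0,0]
    - [0,0,0]
    - [0,0,0]
    - [0,0,0]
    - [0,0,0]
    - [0,0,0]
    - [0,0,0]
    - [0,0,0]
    - [0,0,0]
    - [0,0,0]

```text
t: 13.45
position: [0.5436, 0.0025, 0.02]
eef_rot: [[0.017, 1.0, 0.001], [1.0, -0.017, -0.0], [-0.0, 0.001, -1.0]]
wrist_force: [-0.6, -0.7, -0.6]
finger_gap: 0.312
finger_force: 34.5
```

```bash
python3 - <<'E'
from h import *
d=snap('wrist','w6'); s=r.get_state();print(s['t'],s['position'],s['eef_rot'],s['finger_gap'],s['finger_force'],s['wrist_force'])
cv2.imwrite('pics/w6b.png',cv2.resize(np.clip(d['img']*1.3,0,255).astype(np.uint8)[60:330,120:480],(800,600),interpolation=2)[:,:,::-1])
E
```

```text
13.5 [0.5435 0.0026 0.0199] [[ 0.0167  0.9999  0.0006]
 [ 0.9999 -0.0167 -0.0001]
 [-0.0001  0.0006 -1.    ]] 0.3132939236541492 34.49371933937073 [ 0.7471  0.0595 -0.6306]
```

View pics/w6b.png

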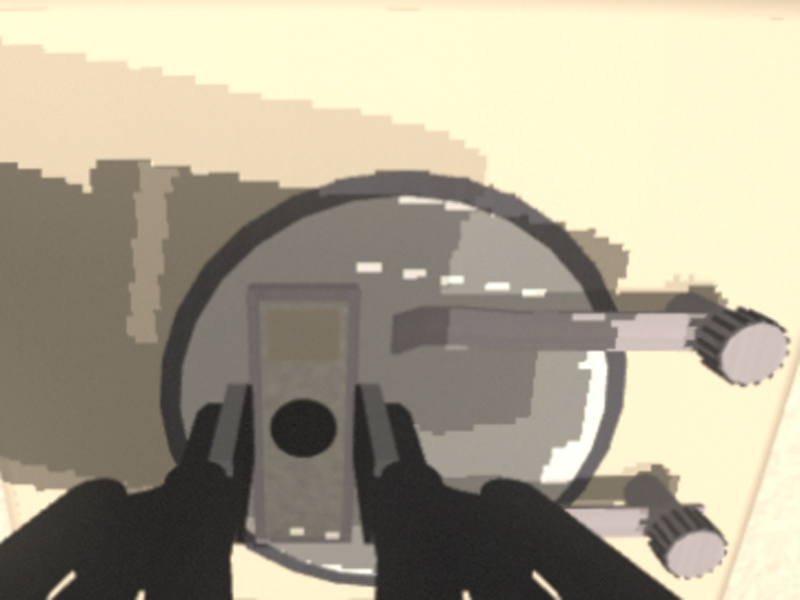

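Wrist view: the slide hovers over the glass, with corners (248,285), (360,286), (352,543) and (257,541). The left lip's end is at (392,332), clear of the slide's edge. Now the numbers.

```bash
python3 - <<'E'
from h import *
d=load('w6')
g=lambda L:(np.array(L,float)+.5)*.45-.5+[120,60]
def yaw(v): return np.degrees(np.arctan2(-v[0],v[1]))
P=atz(d,g([[248,285],[360,286],[352,543],[257,541]]),.0602)
print('slide',P,P.mean(0),np.linalg.norm(np.diff(P,axis=0),axis=1),'yaw',yaw(P[0]+P[1]-P[2]-P[3]))
print('cav',atz(d,g([[303,428]]),.0602))
print('lip',atz(d,g([[392,332]]),.0665),'screws',atz(d,g([[752,348],[695,555]]),.077))
# ring outer edge points by eye
q=g([[161,390],[180,312],[235,235],[320,187],[408,171],[480,180],[545,213],[600,277],[626,360]])
X=atz(d,q,.052)[:,:2];s=np.linalg.lstsq(np.c_[2*X,np.ones(len(X))],(X**2).sum(1),rcond=None)[0];print('ring',s[:2],np.sqrt(s[2]+s[0]**2+s[1]**2))
E
```

```text
slide [[ 0.5319  0.042   0.0602]
 [ 0.5595  0.0413  0.0602]
 [ 0.5584 -0.0377  0.0602]
 [ 0.5308 -0.0365  0.0602]] [0.5452 0.0023 0.0602] [0.0276 0.079  0.0277] yaw -0.8061812902308314
cav [[0.5448 0.0013 0.0602]]
lip [[0.5668 0.0316 0.0665]] screws [[ 0.6486  0.0304  0.077 ]
 [ 0.6479 -0.0295  0.077 ]]
ring [0.5704 0.0031] 0.06491543482202668
```

Call:
servo_tool:
  gripper: [0.26,0.26,0.26,0.26,0.26,0.26,0.26,0.26,0.26,0.26]
  dp:
    - [0,0,0.5]
    - [0,0,1]
    - [0,0,1.4]
    - [0,0,1.8]
    - [0,0,2.1]
    - [0,0,2.4]
    - [0,0,2.6]
    - [0,0,2.6]
    - [0,0,2.6]
    - [0,0,2.6]
  twist:
    - [0,0,0]
    - [0,0,0]
    - [0,0,0]
    - [0,0,0]
    - [0,0,0]
    - [0,0,0]
    - [0,0,0]
    - [0,0,0]
    - [0,0,0]
    - [0,0,0]
  newtons: 40

```text
t: 14.5
position: [0.5433, 0.0026, 0.0176]
eef_rot: [[0.017, 1.0, -0.0], [1.0, -0.017, -0.0], [-0.0, -0.0, -1.0]]
wrist_force: [-2.1, 0.4, 4.3]
finger_gap: 0.307
finger_force: 41.6
```

Call:
servo_tool:
  gripper: [0.26,0.26,0.26,0.26,0.26,0.26,0.26,0.26,0.26,0.26]
  dp:
    - [0,1,0]
    - [0,3,0]
    - [0,6,0]
    - [0,9,0]
    - [0,12,0]
    - [0,15,0]
    - [0,18,0]
    - [0,20,0]
    - [0,21,0]
    - [0,21,0]
  twist:
    - [0,0,0]
    - [0,0,0]
    - [0,0,0]
    - [0,0,0]
    - [0,0,0]
    - [0,0,0]
    - [0,0,0]
    - [0,0,0]
    - [0,0,0]
    - [0,0,0]

```text
t: 15.5
position: [0.5645, 0.0021, 0.0176]
eef_rot: [[0.017, 1.0, -0.0], [1.0, -0.017, -0.0], [-0.0, -0.0, -1.0]]
wrist_force: [-2.1, -0.2, 5.6]
finger_gap: 0.306
finger_force: 41.6
```

Call:
servo_tool:
  gripper: [0.26,0.26,0.26,0.26,0.26,0.26,0.26,0.26,0.26,0.26]
  dp:
    - [0,1,0]
    - [0,2,0]
    - [0,3,0]
    - [0,4,0]
    - [0,4,0]
    - [0,4,0]
    - [0,4,0]
    - [0,4,0]
    - [0,4,0]
    - [0,4,0]
  twist:
    - [0,0,0]
    - [0,0,0]
    - [0,0,0]
    - [0,0,0]
    - [0,0,0]
    - [0,0,0]
    - [0,0,0]
    - [0,0,0]
    - [0,0,0]
    - [0,0,0]

```text
t: 16.5
position: [0.5684, 0.0021, 0.0176]
eef_rot: [[0.017, 1.0, 0.0], [1.0, -0.017, -0.0], [-0.0, 0.0, -1.0]]
wrist_force: [-2.6, 0.3, 5.1]
finger_gap: 0.306
finger_force: 41.6
```

```bash
python3 - <<'E'
from h import *
d=snap('wrist','w7');snap('top','t7'); s=r.get_state();print(s['t'],s['position'],s['eef_rot'],s['finger_gap'],s['finger_force'],s['wrist_force'],s['moment'])
im=d['img'].astype(np.float32).mean(2); z=.058; C=np.array([.570,.0018]);a=np.radians(-.85)
ex=np.array([np.cos(a),np.sin(a)]);ey=np.array([-np.sin(a),np.cos(a)])
def samp(xs,ys,z):
    X=[[*(C+x*ex+y*ey),z] for x,y in zip(xs,ys)]; q=proj(d,X).astype(np.float32)
    return cv2.remap(im,q[:,:1].copy(),q[:,1:].copy(),1).ravel()
# long edges profiles, averaged in y where unobstructed
for y in (.036,.020,.016,-.034):
    print('y',y)
    for x0 in (-.014,.014):
        xs=np.arange(x0-.005,x0+.0051,.001); print(x0,samp(xs,[y]*len(xs),z).round(0))
for x in(-.006,0,.006):
    ys=np.arange(.034,.0441,.001);print('x',x,'+end',samp([x]*len(ys),ys,z).round(0))
    ys=-np.arange(.034,.0441,.001);print('  -end',samp([x]*len(ys),ys,z).round(0))
# cavity centroid
p=proj(d,[[*C,z]])[0];x,y=map(int,p);w=im[y-25:y+25,x-25:x+25];m=(w<45).astype(np.uint8)
n,l,st,ce=cv2.connectedComponentsWithStats(m)
for i in range(1,n):
    if st[i,4]>100:
        X=atz(d,[ce[i]+[x-25,y-25]],z)[0,:2]-C;print(st[i],ce[i]+[x-25,y-25],'cav stage mm',X@ex*1e3,X@ey*1e3)
E
```

```text
16.6 [0.5684 0.0021 0.0176] [[ 0.0166  0.9999  0.    ]
 [ 0.9999 -0.0166 -0.0002]
 [-0.0002  0.     -1.    ]] 0.30802053821774183 41.59835457801819 [-2.2461 -0.2144  4.5088] [0.0313 0.4568 0.0062]
y 0.036
-0.014 [95. 96. 96. 95. 94. 84. 84. 82. 82. 83. 84.]
0.014 [83. 84. 84. 85. 83. 91. 95. 96. 96. 96. 96.]
y 0.02
-0.014 [95. 94. 95. 94. 94. 83. 83. 82. 89. 90. 88.]
0.014 [92. 93. 86. 83. 82. 89. 95. 95. 95. 95. 94.]
y 0.016
-0.014 [94. 95. 95. 94. 92. 84. 82. 82. 88. 92. 93.]
0.014 [93. 94. 88. 83. 82. 90. 94. 95. 95. 95. 95.]
y -0.034
-0.014 [ 32.  35.  69. 117. 115.  88.  82.  83.  87.  90.  89.]
0.014 [73. 72. 72. 73. 72. 73. 72. 62. 35. 35. 32.]
x -0.006 +end [93. 91. 85. 83. 83. 78. 82. 94. 96. 96. 96.]
  -end [ 87.  87.  87.  86.  84.  93. 114. 122. 122. 123. 125.]
x 0 +end [93. 91. 85. 84. 83. 78. 82. 94. 96. 96. 96.]
  -end [ 72.  72.  72.  72.  72.  75.  91. 114. 122. 122. 123.]
x 0.006 +end [93. 91. 85. 83. 84. 77. 83. 95. 96. 96. 96.]
  -end [ 74.  73.  74.  77.  82.  92. 114. 122. 123. 122. 123.]
[  0   8   3  42 122] [231.9672 254.5   ] cav stage mm -14.746696208700582 -2.337002654929505
[ 11  14  29  25 574] [256.0192 252.2369] cav stage mm -0.34864130286459566 -0.7878581061993258
```

```bash
python3 - <<'E'
from h import *
def ring(d,C0,z=.052):
    im=d['img'].astype(np.float32).mean(2);out=[]
    for a in np.arange(0,360,2):
        u=np.array([np.cos(np.radians(a)),np.sin(np.radians(a)),0]);rr=np.arange(.056,.069,.0003);X=np.array([*C0,z])+rr[:,None]*u
        q=proj(d,X).astype(np.float32);v=cv2.remap(im,q[:,:1].copy(),q[:,1:].copy(),1).ravel();i=int(np.argmin(v))
        if 2<i<len(v)-3 and min(v[0],v[-1])-v[i]>12: out.append(X[i,:2])
    P=np.array(out)
    for _ in range(5):
        s=np.linalg.lstsq(np.c_[2*P,np.ones(len(P))],(P**2).sum(1),rcond=None)[0];R=np.sqrt(s[2]+s[0]**2+s[1]**2)
        e=np.abs(np.linalg.norm(P-s[:2],axis=1)-R);P=P[e<max(.0008,2.5*np.median(e))]
    return s[:2],R,len(P)
for f in('w5','w6','w7','top0','t7'): print(f,ring(load(f),[.570,.0015]))
# clip lift check: left clip patch w7 predicted points vs dark/bright profile along y at foot
d=load('w7');im=d['img'].astype(np.float32).mean(2);C=np.array([.570,.0018]);a=np.radians(-.85)
ex=np.array([np.cos(a),np.sin(a)]);ey=np.array([-np.sin(a),np.cos(a)])
def prof(pts): q=proj(d,pts).astype(np.float32);return cv2.remap(im,q[:,:1].copy(),q[:,1:].copy(),1).ravel().round(0)
print('lip end along x (y29,z15)',prof([[*(C+x*1e-3*ex+.029*ey),.067] for x in range(-9,3)]))
print('foot across y (x9,z9.6)',prof([[*(C+.009*ex+y*1e-3*ey),.0616] for y in range(20,39)]))
E
```

```text
w5 (array([0.5702, 0.002 ]), np.float64(0.06287877183218397), 166)
w6 (array([0.5705, 0.0013]), np.float64(0.062131132558632986), 99)
w7 (array([0.5698, 0.0013]), np.float64(0.061892713872146544), 84)
top0 (array([0.5697, 0.0006]), np.float64(0.06291130879086916), 147)
t7 (array([ 0.5349, -0.2024]), np.float64(0.1567036383758276), 7)
lip end along x (y29,z15) [90. 88. 87. 88. 86. 81. 71. 71. 72. 72. 71. 71.]
foot across y (x9,z9.6) [96. 96. 92. 93. 86. 73. 73. 72. 73. 74. 74. 73. 72. 73. 74. 92. 91. 86.
 83.]
```

The slide sits square and within about 0.5 mm of centre, and the clips are at rest. I'll press a little more firmly with a 0.3 mm x trim.

Call:
servo_tool:
  gripper: [0.26,0.26,0.26,0.26,0.26,0.26,0.26,0.26,0.26,0.26]
  dp:
    - [0,0.1,0]
    - [0,0.3,0]
    - [0,0.3,0.1]
    - [0,0.3,0.2]
    - [0,0.3,0.3]
    - [0,0.3,0.3]
    - [0,0.3,0.3]
    - [0,0.3,0.3]
    - [0,0.3,0.3]
    - [0,0.3,0.3]
  twist:
    - [0,0,0]
    - [0,0,0]
    - [0,0,0]
    - [0,0,0]
    - [0,0,0]
    - [0,0,0]
    - [0,0,0]
    - [0,0,0]
    - [0,0,0]
    - [0,0,0]

```text
t: 17.6
position: [0.5684, 0.0021, 0.0176]
eef_rot: [[0.017, 1.0, -0.001], [1.0, -0.017, -0.0], [-0.0, -0.001, -1.0]]
wrist_force: [-4.2, -0.0, 7.2]
finger_gap: 0.312
finger_force: 41.8
```

```bash
python3 -c "
from workcell import r
s=r.get_state();print(s['position'],s['wrist_force'],s['finger_force']);print(r.close_job())"
```

```text
[0.56840387 0.00208567 0.01760343] [-4.24107832 -0.04067782  7.2379192 ] 41.831883788108826
the job is handed in; nothing more can be done
None
```

I handed the job in at 17.6 s: the slide lies under both clips, square and within about 1 mm of centre by my camera measurements, held in the fingers and pressed on the glass with about 7 N; the left clip measured at rest, the right one was hidden from view.

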